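Hold the drinker nozzle up to the inspection camera

TASK

Swing the ball-ended hold-down lever on the drying rest fully up and back, then take out the long drinker nozzle that it was keeping in the V and hold it up in the air to the inspection camera: its tip pointing straight into the lens along the lens's line of sight, about 60 mm from the glass. Do not drop the nozzle, do not touch the camera, leave the lever up and leave everything else on the bench where it is. Finish while still holding the nozzle there, steady in the gripper and touching nothing else.

Things in the scene. Friction and masses are not known exactly. Their poses are not given: they have to be found in the camera images.
- rest: Drying rest, fixed, right half of the bench. Wooden foot 100 x 150 x 12 mm; block 76 (x) x 40 mm (y), top at 62 mm, with a V of steel plates along x, edges 78 mm up. At its +y side the lever's head, two grey cheeks 97 mm tall. Origin: under the block's middle, on the bench. x: along the V, away from the robot (yaw within 0.4 rad); y left; z up.
- lever (a joint): Hold-down lever of the rest: 0 = down, rubber pad just over the nozzle's tube; grows as the ball is raised; stop at 1.7 rad, just past upright. Starts between 0 and 0.12, turns with light friction (about 1.5 N at the ball) and stays where it is left. Raised by less than 1.4 rad it is still in the way above the nozzle.
- lever_ball (a point): Centre of the black ball (20 mm diameter) at the free end of the lever, 100 mm from the pivot. The bar behind it is 10 mm wide (along the rest's x) and 8 mm high. When down, the ball is 90 mm above the bench, out at the rest's -y side, past the edge of the block.
- lever_hinge (a point): Middle of the lever's pivot, 90 mm above the bench, at x = +18, y = +50 mm of the rest. The axis is parallel to the rest's x. The raised ball swings from -y up over the V and on to +y.
- nozzle: Long drinker nozzle, loose, 70 to 140 g, level in the V. Brass hexagon, 24 mm across flats, 28 mm long, out of the robot's end of the V (10 mm gap to the block), flats facing the rest's +y and -y, to grip from above; 12 mm steel tube; 18 mm collar at the tip. Origin: centre of the hexagon, at first x -62, y 0, z 75 mm of the rest; axes of the rest, x to the tip. Lever crosses 80 mm from it.
- nozzle_tip (a point): Centre of the end face of the nozzle's tip, 116 mm from nozzle along its x.
- camera_head: Head of the inspection camera, fixed, far left part of the bench. Grey box 50 x 56 x 46 mm, black round lens barrel 38 mm wide. Origin: centre of the lens glass, 280 mm up. The lens looks along the head's -x, towards the robot's side (yaw within 0.4 rad) and 20 degrees (0.349 rad) down: a nozzle pointing into it has its tip 20 degrees up. y is level; z is the head's up.
- camera: The camera's stand, fixed: round foot 96 mm in diameter, 14 mm high, and a 16 mm post 312 mm tall, behind the head. Origin: centre of the foot on the bench. The head's lens lies 25 mm in front (-x) of the origin; the yaw is the head's.
- spare: Short spare nozzle, a bystander, standing on its hexagon with the tip up, 70 mm tall. Origin: centre of its underside.
- bowls: Stacked pair of plastic bowls, a bystander, 136 mm wide, 71 mm tall. Origin: centre of the underside.
- dish: Stainless steel pellet dish, a bystander, 124 mm wide, 40 mm tall. Origin: centre of the underside.
- jar: Glass jar with a screw cap, a bystander, 72 mm wide, 110 mm tall, standing on a low wooden turntable (170 mm wide, 25 mm high). Origin: centre of its underside.
- tunnel: Wooden tunnel toy, a bystander, an arch of round bars 160 x 114 x 69 mm, along its x. Origin: centre of the underside.
- trowel: Trowel, a bystander, 305 mm long, lying along its x, handle to -x. Origin: about its middle, on the bench.
- brush: Hand brush, a bystander, lying across the far right of the bench. Origin: on the bench under its middle.
There are look-alikes about, which are no part of the job. What is shaped like the rest but yellow is not meant. Leave any pink look-alike of the nozzle alone.

How it is judged:
By the outcome, as a careful person would: the job done as asked, in the order asked, and still so for the second after the job is handed in, while the arm keeps its last pose, push and grip.
It also fails if it takes over 48 s, if anything falls off the work surface, if the arm or the gripper's body presses on something with over 40 N, if the wrist force passes 120 N, or if a joint passes its speed limit or range.

ROBOT

A 6-joint arm with a two-finger parallel gripper is mounted at the origin on the work surface. World frame = base frame: x ahead of the robot, y to its left, z up, the work surface at z = 0. Lengths are in mm, angles in rad, forces in N, time in s.
With the tool pointing down it reaches from about 225 to 875 mm from the base axis. Payload 3.4 kg.
Tool frame: the origin (TCP) lies midway between the tips of the shut fingers; the grasp point (between the pads) lies 19 mm behind it (r.tcp_to_grasp is the distance from the TCP to the grasp point, in mm); y points along the fingers, x is the direction in which the jaws open and shut, and the axes are right-handed (so a half turn about y gives the same grasp; the last joint's range is limited). The gripper opens to 85 mm and grips with 20 to 120 N. Pads are 22 mm wide; open, the fingers measure 114 mm over their backs; the gripper's body (76 mm by 85 mm) begins 54 mm behind the grasp point. The pads swing forward as they close: fully open they stand 13 mm farther back than shut.
Start: joints at [-1.228, 0.276, 1.505, -0, 1.361, -0.121], TCP at [257.231, -514.291, 231.328] pointing down, gripper open.
Joint ranges: [-2.89, 2.89], [-0.75, 2.08], [0.22, 2.7], [-1.18, 4.32], [0.11, 2.71], [-2.7, 2.7]. Speed limits (rad/s): [2.57, 2.57, 3.14, 3.14, 3.14, 3.14].

INTERFACE

Orientations are given as [roll, pitch, yaw] about the fixed x, y, z axes, in that order (R = Rz(yaw) Ry(pitch) Rx(roll)).
In Python, from bench import r gives the robot as it stands. The module is installed in compiled form; this text tells all that it offers.
- The arm moves only by the shell command python3 -m pendant 'ROWS' [FORCE]. ROWS is a JSON object of lists of equal length, an entry for each row: "translation": the shift along the tool's x, y, z in mm, a list of three; "rot": the turn, a rotation vector about the tool's x, y, z in degrees, a list of three; "claw": the finger opening in mm, from 0 to 85.4. In form: {"translation": [[dx, dy, dz], ...], "rot": [[wx, wy, wz], ...], "claw": [claw, ...]}. A call has 1 to 10 rows; each row shifts and turns the commanded pose from where the row before left it, along the tool's axes as they then stand; what a row does not reach is not made up. A row lasts 1/10 s, in which the tool goes at most 50 mm and 8.59 degrees, less where a joint would pass 70% of its speed; a pose out of reach is approached as far as the arm can. A call is refused whole if a number of a shift passes 50 or a number of a turn 8.59, either way. A call with a gripper value outside its range is refused whole. The fingers move at their own pace and stop on an object; FORCE is the grip in N (left out, the last holds). Time passes only in rows, so rows that do not move let the fingers close. It gives the time, the measured TCP pose, the force and the opening at its end, in the units of the state.
- r.get_obs(): the state, without advancing time (a new reading comes with each control period).
- r.capture(name): name is "scene" or "top" or "wrist"; returns a dict with "image" (420x560x3 uint8, blue, green, red), "K" (3x3 intrinsics, pixels), "xyz" and "rotation" of the camera in the world; the wrist camera has in their place "tool_from_camera" (4x4, takes a point from camera to tool coordinates, whose origin is the TCP and whose axes are the tool frame's). Camera axes: x right, y down, z forward; pixel columns grow to the right and rows downward; lengths in mm; the calibration is good to about 2 mm. A picture is of the moment at which its call begins: read the wrist's pose just before it. There is no depth.
- r.hand_in(): hands the job in, once; it reports no verdict.
The state is a dict: "time_s": time; "q": joint angles; "joint_velocities": joint speeds; "tau": joint torques, N m; "tool_pos": TCP position; "orientation": TCP orientation; "ft_force": force on the tool from outside, world axes, zero at the start; "wrist_torque": the same for the moment, N m; "width": opening from 0.0 (shut) to 1.0 (fully open).
Only numpy, scipy, OpenCV 4.12 (cv2) and the standard library are available. Lean on these libraries where they do the work, as an engineer would, in place of code of your own. Each camera call takes 0.05 s, during which the arm holds its last target. There are 200 camera calls.

## Working session

There is one attempt and no reset: what is moved stays moved. The work goes in short steps, Python scripts to look and compute and a shell command to move; the robot and the scene stay as the last step left them, time stands still between calls to the robot, and variables do not carry over. Pictures are saved under pics/ and viewed, about 8 in all and at most 12, crops included, and the job is handed in when it is done.

```bash
mkdir -p pics; cat > h.py <<'E'
import numpy as np,cv2
from scipy.spatial.transform import Rotation as R
from bench import r
def pose():
    o=r.get_obs(); return np.array(o['tool_pos']),R.from_euler('xyz',o['orientation']).as_matrix()
def cam(c,p=None):
    if 'xyz' in c:
        M=np.array(c['rotation'],float)
        if M.shape!=(3,3): M=R.from_euler('xyz',M.ravel()).as_matrix()
        return np.array(c['xyz'],float),M
    T=np.array(c['tool_from_camera']); return p[0]+p[1]@T[:3,3],p[1]@T[:3,:3]
def proj(c,P,p=None):
    t,M=cam(c,p); q=(np.atleast_2d(P)-t)@M; q=q@np.array(c['K']).T; return q[:,:2]/q[:,2:]
def ray(c,uv,z,p=None):
    t,M=cam(c,p); d=M@np.linalg.inv(c['K'])@[uv[0],uv[1],1]; return t+d*(z-t[2])/d[2]
E
python3 - <<'E'
from h import *
import pickle
d={}
for n in('scene','top'):
    c=r.capture(n); d[n]=c; cv2.imwrite(f'pics/{n}0.png',cv2.resize(c['image'],(800,600),interpolation=cv2.INTER_CUBIC)); print(n,c['xyz'],np.array(c['rotation']).tolist(),c['K'])
pickle.dump(d,open('d.pkl','wb')); print(r.get_obs())
E
```

```text
scene [1621.49644231  277.77164196  939.55011691] [-2.165419512013367, 0.0005015736091775747, 1.850779625385045] [[436.8030072    0.         279.36132765]
 [  0.         436.8030072  204.62848443]
 [  0.           0.           1.        ]]
top [ 413.71881555  -30.79835207 1364.39122749] [-3.04481997511022, 0.005860546744711925, -1.5553589417962796] [[447.73694272   0.         279.92236977]
 [  0.         447.73694272 217.28793944]
 [  0.           0.           1.        ]]
{'time_s': 0.1, 'q': array([-1.22801148e+00,  2.76541394e-01,  1.50599737e+00, -5.97119442e-06,
        1.36073176e+00, -1.21008393e-01]), 'joint_velocities': array([ 0.0008046 , -0.00233709, -0.0035111 , -0.00066586,  0.00063649,
       -0.00091022]), 'tau': array([ 8.35980190e-04, -4.17701876e+01, -2.46404493e+01, -2.37247750e-04,
        5.82515902e-03, -1.02316244e-05]), 'tool_pos': array([ 257.0503451 , -513.81168785,  230.5243819 ]), 'orientation': array([-1.57059958,  0.00166631, -1.10700167]), 'ft_force': array([ 0.31911279,  0.14351526, -0.87988284]), 'wrist_torque': array([ 0.00144969, -0.05367193, -0.03049461]), 'width': 0.999689301613006}
```

View pics/top0.png

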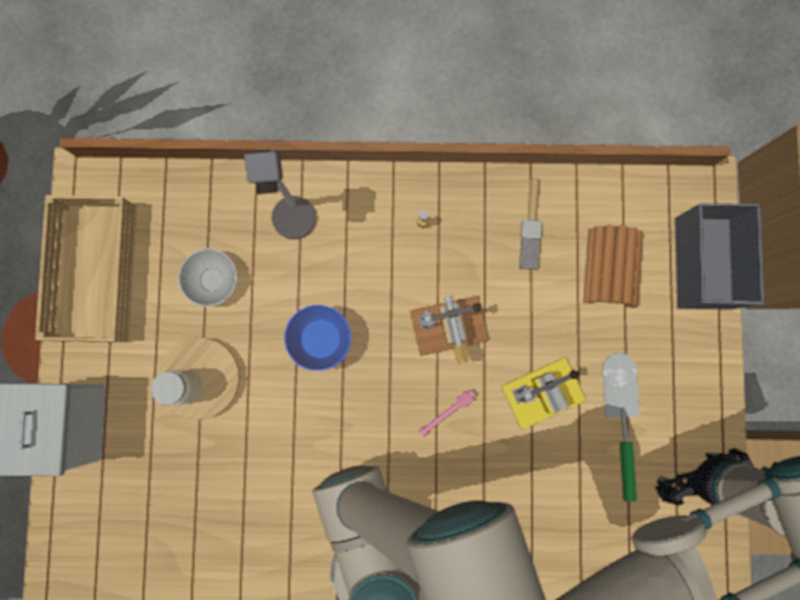

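View pics/scene0.png

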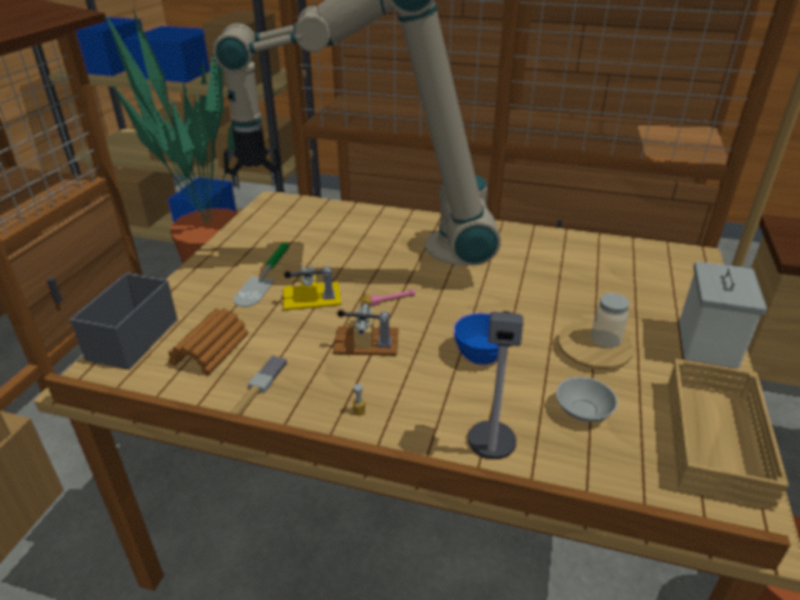

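Top view: rest at about (450,325), lever ball at (478,308), hexagon at (461,353); camera foot at (293,217), head at (263,170) with its lens at (267,187). The yellow look-alike is at (543,393). I'll enlarge these.

```bash
python3 - <<'E'
from h import *
import pickle
d=pickle.load(open('d.pkl','rb')); im=d['top']['image']
f=.7
def crop(im,x0,y0,w,h,s): return cv2.resize(im[y0:y0+h,x0:x0+w],None,fx=s,fy=s,interpolation=cv2.INTER_CUBIC)
a=crop(im,280,200,66,60,6); b=crop(im,160,98,66,60,6)
s=d['scene']['image']; c=crop(s,315,210,66,110,6)[:600]
e=crop(s,225,205,66,50,6)
top=np.hstack([a,b]); 
cv2.imwrite('pics/c1.png',top)
cv2.imwrite('pics/c2.png',np.hstack([crop(s,225,210,66,110,5),crop(s,325,210,66,110,5)]))
E
```

```text
(no output)
```

View pics/c1.png

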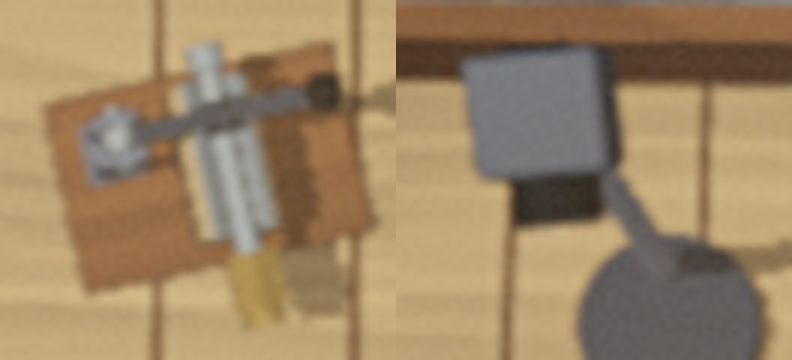

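View pics/c2.png

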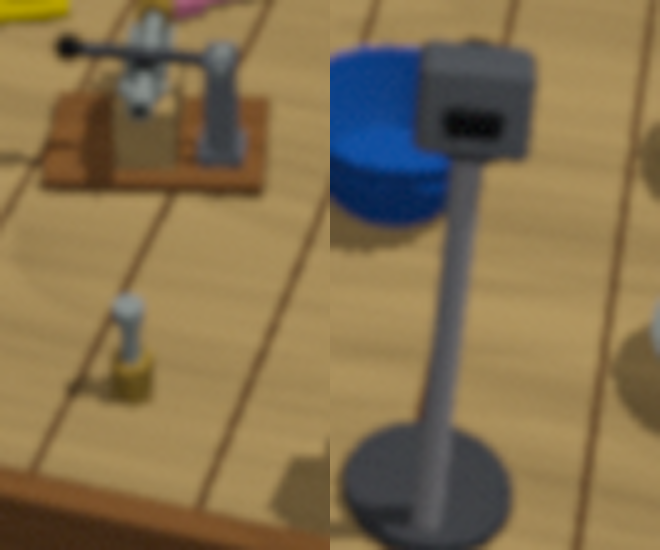

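Crops: rest foot corners (47,105), (332,42), (375,225), (90,290); ball (322,90), hexagon centre (257,288), tip (203,45). Camera foot centre is about (274,326) in its crop, and the head's top edge runs (66,60)→(207,45). Now fit.

```bash
python3 - <<'E'
from h import *
import pickle
from scipy.optimize import least_squares
d=pickle.load(open('d.pkl','rb')); t,s=d['top'],d['scene']
T=lambda u,v:(280+u/6-.4,200+v/6-.4)
S=lambda u,v:(225+u/5-.4,210+v/5-.4)
px=np.array([T(322,90),T(257,288),T(203,45)])
def pts(p):
    c,q=np.cos(p[2]),np.sin(p[2]); a=p[3]
    L=np.array([[18,50-100*np.cos(a),90+100*np.sin(a)],[-62,0,75],[54,0,75]])
    return L@np.array([[c,-q,0],[q,c,0],[0,0,1]]).T+[p[0],p[1],0]
spx=np.array([S(68,46),S(143,100)])
f=lambda p:np.r_[(proj(t,pts(p))-px).ravel(),(proj(s,pts(p)[[0,2]])-spx).ravel()]
o=least_squares(f,[450,-120,0.2,0.06]); print('rest',o.x,o.fun.round(1)); print(pts(o.x).round(1))
for q in [(47,105),(332,42),(375,225),(90,290)]: print(ray(t,T(*q),12).round(1))
# camera
C=lambda u,v:(160+u/6-.4,98+v/6-.4)
print('foot top', ray(t,C(275,326),14)); 
D=lambda u,v:(325+(u-330)/5-.4,210+v/5-.4)
print('foot scene',ray(s,D(427,488),14))
a,b=ray(t,C(66,60),300),ray(t,C(207,45),300); print('head top edge',a,b,'yaw',np.arctan2((b-a)[0],-(b-a)[1]))
a,b=ray(t,C(85,178),310),ray(t,C(205,178),310);print('front edge',a,b,np.arctan2((b-a)[0],-(b-a)[1]))
print('lens top',ray(t,C(163,222),275))
for q in[(-.0),(.1),(.2)]:
    F=ray(t,C(275,326),14)
    print(q,proj(t,F*[1,1,0]+[-25*np.cos(q),-25*np.sin(q),280]),C(163,222))
E
```

```text
rest [ 5.14510184e+02 -1.29693259e+02  2.53975498e-01  9.55852650e-02] [ 0.1  0.7  0.2 -0.5 -0.6  1.  -0.1 -0.1 -0.6  2. ]
[[ 544.4 -173.1   99.5]
 [ 454.5 -145.3   75. ]
 [ 566.8 -116.1   75. ]]
[545.8 -43.6  12. ]
[ 580.  -187.5   12. ]
[ 487.6 -209.5   12. ]
[452.7 -66.5  12. ]
foot top [743.27551715 211.42968292  14.        ]
foot scene [750.29541343 215.59923842  14.        ]
head top edge [782.95344091 249.04783788 300.        ] [790.02861124 191.61790814 300.        ] yaw 0.12257891676619444
front edge [730.69549037 236.84478331 310.        ] [731.35623402 188.46075537 310.        ] 0.01365538590054228
lens top [722.94006087 212.5663896  275.        ]
-0.0 [[186.72813321 135.87901156]] (186.76666666666665, 134.6)
0.1 [[187.7345682  135.84333041]] (186.76666666666665, 134.6)
0.2 [[188.73449289 135.70954267]] (186.76666666666665, 134.6)
```

```bash
cat >> h.py <<'E'
def plan(P,M):
    """shift in present tool axes, then rotvec deg in tool axes"""
    p,A=pose(); print('shift',(A.T@(np.array(P)-p)).round(1),'rot',np.degrees(R.from_matrix(A.T@M).as_rotvec()).round(2))
def down(yaw,pitchup=0):  # tool z along heading yaw, tilted up
    z=np.array([np.cos(yaw)*np.cos(pitchup),np.sin(yaw)*np.cos(pitchup),np.sin(pitchup)]); x=np.array([np.sin(yaw),-np.cos(yaw),0]); return np.c_[x,np.cross(z,x),z]
E
python3 - <<'E'
from h import *
print(down(.463).round(2),pose()[1].round(2))
plan([544,-173,185],down(.254+np.pi/2))
c=r.capture('wrist'); print(np.array(c['tool_from_camera']).round(3).tolist(),c['K'][0])
E
```

```text
[[ 0.45  0.    0.89]
 [-0.89  0.    0.45]
 [ 0.   -1.    0.  ]] [[ 0.45 -0.    0.89]
 [-0.89  0.    0.45]
 [-0.   -1.    0.  ]]
shift [-176.4   45.9  409.1] rot [-7.000e-02 -7.798e+01 -7.000e-02]
[[1.0, -0.001, -0.0, -0.341], [0.0, -0.306, 0.952, -143.408], [-0.001, -0.952, -0.306, 77.017], [0.0, 0.0, 0.0, 1.0]] [333.22523138   0.         279.5474752 ]
```

```bash
python3 -m pendant '{"translation":[[-15,4,34],[-15,4,34],[-15,4,34],[-15,4,34],[-15,4,34],[-15,4,34],[-15,4,34],[-15,4,34],[-15,4,34],[-15,4,34]],"rot":[[0,0,0],[0,0,0],[0,0,0],[0,0,0],[0,0,0],[0,0,0],[0,0,0],[0,0,0],[0,0,0],[0,0,0]],"claw":[85,85,85,85,85,85,85,85,85,85]}' 20
python3 -m pendant '{"translation":[[-13,3,34],[-13,3,34],[0,0,0],[0,0,0],[0,0,0],[0,0,0],[0,0,0],[0,0,0],[0,0,0],[0,0,0]],"rot":[[0,0,0],[0,0,0],[0,-8,0],[0,-8,0],[0,-8,0],[0,-8,0],[0,-8,0],[0,-8,0],[0,-8,0],[0,-8,0]],"claw":[60,60,60,60,60,60,60,60,60,60]}'
python3 -m pendant '{"translation":[[0,0,0],[0,0,0],[0,0,0]],"rot":[[0,-8,0],[0,-6,0],[0,0,0]],"claw":[50,50,50]}'
python3 - <<'E'
from h import *
plan([544,-173,185],down(.254+np.pi/2))
p=pose();c=r.capture('wrist');import pickle;pickle.dump((p,c),open('w1.pkl','wb'))
cv2.imwrite('pics/w1.png',cv2.resize(c['image'],(800,600)))
print(proj(c,[[544.4,-173.1,99.5],[454.5,-145.3,75],[566.8,-116.1,75]],p)/.7)
E
```

```text
time_s: 1.15
tool_pos: [494.9, -226.7, 190.9]
orientation: [-1.571, 0.0, -1.107]
ft_force: [0.1, -1.8, -0.1]
width: 0.995
time_s: 2.15
tool_pos: [543.2, -174.3, 184.9]
orientation: [-1.571, 0.001, 0.016]
ft_force: [-0.4, 0.7, -0.3]
width: 0.706
time_s: 2.45
tool_pos: [543.2, -174.3, 185.0]
orientation: [-1.57, 0.001, 0.254]
ft_force: [0.1, -0.1, -0.5]
width: 0.587
shift [ 1.1 -0.   1. ] rot [-0.02  0.01 -0.03]
[[405.14536427 309.55796792]
 [252.49124104 205.34308354]
 [473.52177576 205.13534343]]
```

View pics/w1.png

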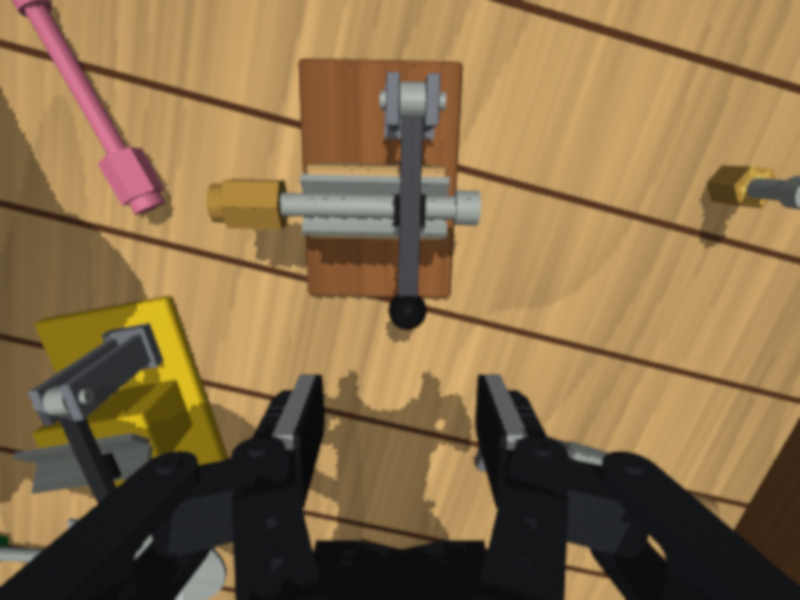

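Wrist view: ball at (407,311), nozzle axis along row ~205, hexagon centre ~(252,204). This agrees with the fit to 1–2 mm. Descend and grip the ball.

```bash
python3 -m pendant '{"translation":[[2,26,1],[0,26,0],[0,26,0],[0,28,0],[0,0,0],[0,0,0],[0,0,0],[0,0,0],[0,0,0],[0,0,0]],"rot":[[0,0,0],[0,0,0],[0,0,0],[0,0,0],[0,0,0],[0,0,0],[0,0,0],[0,0,0],[0,0,0],[0,0,0]],"claw":[50,50,50,50,45,10,10,10,10,10]}' 20
python3 - <<'E'
from h import *
print(pose()[0])
h=np.array([514.5+18*np.cos(.25)-50*np.sin(.25),-129.7+18*np.sin(.25)+50*np.cos(.25),90]);print(h)
# arc increments in tool z(+y rest), tool y(down): 
a=np.linspace(.0955,1.69,18); zz=-100*np.cos(a); yy=-100*np.sin(a)
print(np.c_[np.diff(yy),np.diff(zz)].round(1).tolist())
E
```

```text
time_s: 3.5
tool_pos: [546.8, -173.2, 80.6]
orientation: [-1.573, -0.004, 0.254]
ft_force: [3.7, 0.8, -0.1]
width: 0.215
[ 546.76458441 -173.24122058   80.59413374]
[519.57022563 -76.80110765  90.        ]
[[-9.3, 1.3], [-9.1, 2.2], [-8.9, 3.0], [-8.5, 3.9], [-8.1, 4.6], [-7.7, 5.4], [-7.1, 6.1], [-6.5, 6.7], [-5.9, 7.3], [-5.2, 7.8], [-4.4, 8.3], [-3.6, 8.6], [-2.8, 8.9], [-1.9, 9.2], [-1.1, 9.3], [-0.2, 9.4], [0.7, 9.4]]
```

```bash
python3 -m pendant '{"translation":[[0,-9.3,1.3],[0,-9.1,2.2],[0,-8.9,3],[0,-8.5,3.9],[0,-8.1,4.6],[0,-7.7,5.4],[0,-7.1,6.1],[0,-6.5,6.7]],"rot":[[0,0,0],[0,0,0],[0,0,0],[0,0,0],[0,0,0],[0,0,0],[0,0,0],[0,0,0]],"claw":[10,10,10,10,10,10,10,10]}'
python3 -m pendant '{"translation":[[0,-5.9,7.3],[0,-5.2,7.8],[0,-4.4,8.3],[0,-3.6,8.6],[0,-2.8,8.9],[0,-1.9,9.2],[0,-1.1,9.3],[0,-0.2,9.4],[0,0.7,9.4],[0,0,0]],"rot":[[0,0,0],[0,0,0],[0,0,0],[0,0,0],[0,0,0],[0,0,0],[0,0,0],[0,0,0],[0,0,0],[0,0,0]],"claw":[10,10,10,10,10,10,10,10,10,10]}'
```

```text
time_s: 4.3
tool_pos: [539.1, -141.6, 145.8]
orientation: [-1.574, -0.005, 0.254]
ft_force: [5.5, 0.0, -1.5]
width: 0.214
time_s: 5.3
tool_pos: [520.7, -64.7, 171.6]
orientation: [-1.574, -0.009, 0.255]
ft_force: [5.8, 1.4, 5.4]
width: 0.211
```

```bash
python3 -m pendant '{"translation":[[0,0.3,2],[0,0,0],[0,0,0],[0,0,0],[0,0,0],[0,-30,0],[0,-40,0],[0,0,0]],"rot":[[0,0,0],[0,0,0],[0,0,0],[0,0,0],[0,0,0],[0,0,0],[0,0,0],[0,0,0]],"claw":[10,10,45,45,45,45,45,45]}'
python3 - <<'E'
from h import *
print(pose()[0])
c=r.capture('scene'); cv2.imwrite('pics/s1.png',cv2.resize(c['image'][190:270,210:320],(770,560),interpolation=cv2.INTER_CUBIC))
plan([454.5,-145.3,170],down(.247))
E
```

```text
time_s: 6.1
tool_pos: [519.0, -64.0, 243.2]
orientation: [-1.575, -0.007, 0.254]
ft_force: [-0.1, 0.4, -0.2]
width: 0.53
[518.97934609 -64.0214988  243.22287209]
shift [-81.8  70.6 -63. ] rot [-5.000e-02  9.042e+01  2.800e-01]
```

View pics/s1.png

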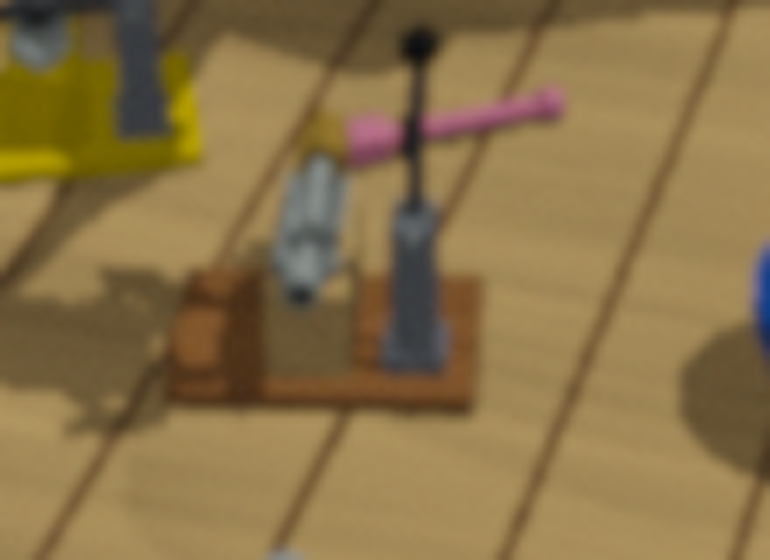

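The lever stands upright, slightly past vertical, with the ball at (418,45); the nozzle is still in its V. Go above the hexagon.

```bash
python3 -m pendant '{"translation":[[-27,0,-21],[-27,0,-21],[-27,0,-21],[0,0,0],[0,0,0],[0,0,0],[0,0,0],[0,0,0],[0,0,0],[0,0,0]],"rot":[[0,0,0],[0,0,0],[0,0,0],[0,8.2,0],[0,8.2,0],[0,8.2,0],[0,8.2,0],[0,8.2,0],[0,8.2,0],[0,8.2,0]],"claw":[50,50,50,50,50,50,50,50,50,50]}' 20
python3 -m pendant '{"translation":[[0,0,0],[0,0,0],[0,0,0],[0,0,0],[0,20,0],[0,20,0],[0,0,0]],"rot":[[0,8.2,0],[0,8.2,0],[0,8.2,0],[0,8.2,0],[0,0,0],[0,0,0],[0,0,0]],"claw":[50,50,50,50,50,50,50]}'
python3 - <<'E'
from h import *
plan([454.5,-145.3,170],down(.247))
p=pose();c=r.capture('wrist');print(p[0])
cv2.imwrite('pics/w2.png',cv2.resize(c['image'],(800,600)))
print(proj(c,[[454.5,-145.3,75],[566.8,-116.1,75],[520,-64,190]],p)/.7)
import pickle;pickle.dump((p,c),open('w2.pkl','wb'))
E
```

```text
time_s: 7.15
tool_pos: [452.6, -144.0, 236.8]
orientation: [-1.572, 0.004, -0.754]
ft_force: [0.0, 0.1, 0.3]
width: 0.584
time_s: 7.85
tool_pos: [450.8, -143.1, 194.9]
orientation: [-1.578, 0.006, -1.32]
ft_force: [0.1, 0.4, -1.2]
width: 0.583
shift [ 3.1 24.8  3.2] rot [ 0.41  0.21 -0.33]
[ 450.82028879 -143.14810314  194.8604821 ]
[[406.09594315 282.71178699]
 [406.11401217  58.10201236]
 [194.39098084 113.77732357]]
```

View pics/w2.png

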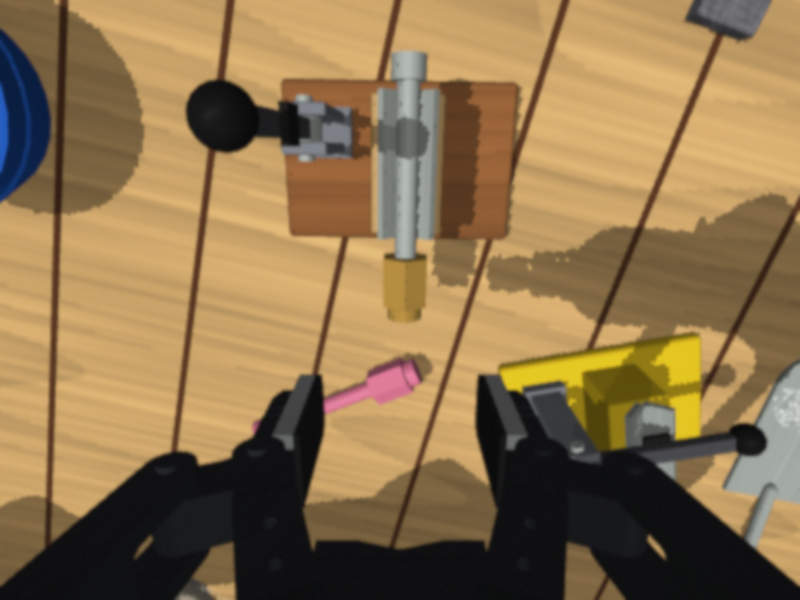

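```bash
python3 - <<'E'
from h import *
M=down(.24,np.radians(12)); g=np.array([454.5,-145.3,75])-2*np.array([.97,.24,0])
T=g+20*M[:,1]; print(T)
p,A=pose()
print('rot',np.degrees(R.from_matrix(A.T@M).as_rotvec()))
print('shift in tilted axes', M.T@(T-p))
E
```

```text
[ 456.59905041 -144.7915769    55.43704799]
rot [12.27185645  0.59348134 -0.27285838]
shift in tilted axes [  2.15586497 138.80073224 -25.23994718]
```

```bash
python3 -m pendant '{"translation":[[0,0,0],[0,0,0],[2.2,20,-20],[0,20,-1],[0,28,-1],[0,28,-1],[0,24,-1],[0,18,-1],[0,0,0],[0,0,0]],"rot":[[6.1,0.3,-0.1],[6.1,0.3,-0.1],[0,0,0],[0,0,0],[0,0,0],[0,0,0],[0,0,0],[0,0,0],[0,0,0],[0,0,0]],"claw":[50,50,50,50,50,50,50,50,50,50]}' 60
python3 - <<'E'
from h import *
p,A=pose();print(A.T@(np.array([456.6,-144.8,55.4])-p))
E
```

```text
time_s: 8.9
tool_pos: [459.5, -146.0, 58.9]
orientation: [-1.358, -0.003, -1.33]
ft_force: [-0.7, 0.4, 0.3]
width: 0.583
[-1.91409225  2.87091665 -3.24799681]
```

```bash
python3 -m pendant '{"translation":[[-1.9,2.8,-3.2],[0,0,0],[0,0,0],[0,0,0],[0,0,0],[0,0,0],[0,0,0]],"rot":[[0,0,0],[0,0,0],[0,0,0],[0,0,0],[0,0,0],[0,0,0],[0,0,0]],"claw":[50,40,10,10,10,10,10]}' 70
python3 - <<'E'
from h import *
p,A=pose();o=r.get_obs();print(p,o['width'],o['ft_force'],o['wrist_torque']); print('up',A.T@[0,0,1])
E
```

```text
time_s: 9.6
tool_pos: [456.3, -144.5, 55.5]
orientation: [-1.357, -0.002, -1.33]
ft_force: [-2.1, 1.5, 7.1]
width: 0.266
[ 456.34063412 -144.45302181   55.48219787] 0.26595258600544264 [-2.1494473   1.45226713  7.06621318] [0.28612579 0.08119345 0.13384788]
up [ 0.00244253 -0.9773221   0.21174405]
```

```bash
python3 -m pendant '{"translation":[[0,-6,1.3],[0,-10,2.1],[0,-15,3.2],[0,-19.5,4.2],[0,-19.5,4.2],[0,-19.5,4.2],[0,-19.5,4.2],[0,-19.5,4.2],[0,-19.5,4.2],[0,-19.5,4.2]],"rot":[[0,0,0],[0,0,0],[0,0,0],[0,0,0],[0,0,0],[0,0,0],[0,0,0],[0,0,0],[0,0,0],[0,0,0]],"claw":[10,10,10,10,10,10,10,10,10,10]}'
python3 - <<'E'
from h import *
import pickle
from scipy.optimize import least_squares
d=pickle.load(open('d.pkl','rb')); t,s=d['top'],d['scene']
C=lambda u,v:(160+u/6-.4,98+v/6-.4)
D=lambda u,v:(325+(u-330)/5-.4,210+v/5-.4)
th=np.radians(20)
def H(p,L):
    ax=np.array([np.cos(th)*np.cos(p[2]),np.cos(th)*np.sin(p[2]),np.sin(th)]); y=np.array([-np.sin(p[2]),np.cos(p[2]),0]); z=np.cross(ax,y)
    O=np.array([p[0]-25*np.cos(p[2]),p[1]-25*np.sin(p[2]),280]); return O+np.array(L)@np.array([ax,y,z])
def model(p):
    b=p[3]; e=b+50
    ht=H(p,[[e,28,23],[e,-28,23],[b,28,23],[b,-28,23]])
    f=[[p[0],p[1],14]]
    hs=H(p,[[e,-28,23],[e,28,23],[e,28,-23],[e,-28,-23]])
    return np.vstack([ht,f]),np.vstack([hs,f])
pt=np.array([C(66,60),C(207,45),C(85,178),C(207,172),C(275,326)])
ps=np.array([D(425,45),D(535,52),D(528,158),D(420,150),D(427,488)])
def fun(p): 
    a,b=model(p); return np.r_[(proj(t,a)-pt).ravel(),(proj(s,b)-ps).ravel()]
for y0 in(-.2,.2):
    o=least_squares(fun,[745,212,y0,20],loss='soft_l1'); print(o.x,fun(o.x).round(1))
print('lens',H(o.x,[0,0,0]), 'err',np.sqrt(np.diag(np.linalg.inv(o.jac.T@o.jac))))
print(pose()[0],r.get_obs()['width'])
E
```

```text
time_s: 10.6
tool_pos: [455.7, -144.4, 227.8]
orientation: [-1.358, -0.003, -1.331]
ft_force: [-0.7, -0.4, -1.6]
width: 0.268
[7.40636545e+02 2.12740233e+02 1.23173578e-01 2.37157250e+01] [-1.3  0.1 -1.4  0.1 -1.   1.6  1.7  0.2 -0.5  0.8 -1.7  3.3  0.3  4.1
 -0.3  1.4 -2.4  0.7 -0.5 -2.7]
[7.40636542e+02 2.12740193e+02 1.23175176e-01 2.37157210e+01] [-1.3  0.1 -1.4  0.1 -1.   1.6  1.7  0.2 -0.5  0.8 -1.7  3.3  0.3  4.1
 -0.3  1.4 -2.4  0.7 -0.5 -2.7]
lens [715.82595395 209.66859422 280.        ] err [3.94355084 1.60888787 0.03523904 4.07130803]
[ 455.69318354 -144.36700328  227.82518175] 0.26840163125388716
```

The far views fit to only 2–4 px, so I'll move higher, to the right of the head, and look from close by.

```bash
python3 - <<'E'
from h import *
p,A=pose(); print(A.T@(np.array([600,80,385.])-p), A.T@[0,0,1])
E
```

```text
[-183.12657811 -113.32165947  222.46750507] [ 0.00337287 -0.97739058  0.21141496]
```

```bash
python3 -m pendant '{"translation":[[0,-20,4],[0,-20,4],[0,-20,4],[-23,-7,26],[-23,-7,26],[-23,-7,26],[-23,-7,26],[-23,-7,26],[-23,-7,26],[-23,-7,26]],"rot":[[0,0,0],[0,0,0],[0,0,0],[0,0,0],[0,0,0],[0,0,0],[0,0,0],[0,0,0],[0,0,0],[0,0,0]],"claw":[10,10,10,10,10,10,10,10,10,10]}'
python3 -m pendant '{"translation":[[-20,-5,20],[0,0,0],[0,0,0]],"rot":[[0,0,0],[0,0,0],[0,0,0]],"claw":[10,10,10]}'
python3 - <<'E'
from h import *
import pickle
p=pose();c=r.capture('wrist');print(p[0])
cv2.imwrite('pics/w3.png',cv2.resize(c['image'],(800,600),interpolation=cv2.INTER_CUBIC))
pickle.dump((p,c),open('w3.pkl','wb'))
E
```

```text
time_s: 11.6
tool_pos: [579.6, 53.2, 374.7]
orientation: [-1.358, -0.003, -1.331]
ft_force: [-0.8, -0.4, -0.4]
width: 0.265
time_s: 11.9
tool_pos: [592.3, 76.1, 382.6]
orientation: [-1.359, -0.003, -1.33]
ft_force: [0.2, -1.5, -0.8]
width: 0.266
[592.25819738  76.07313552 382.57827734]
```

View pics/w3.png

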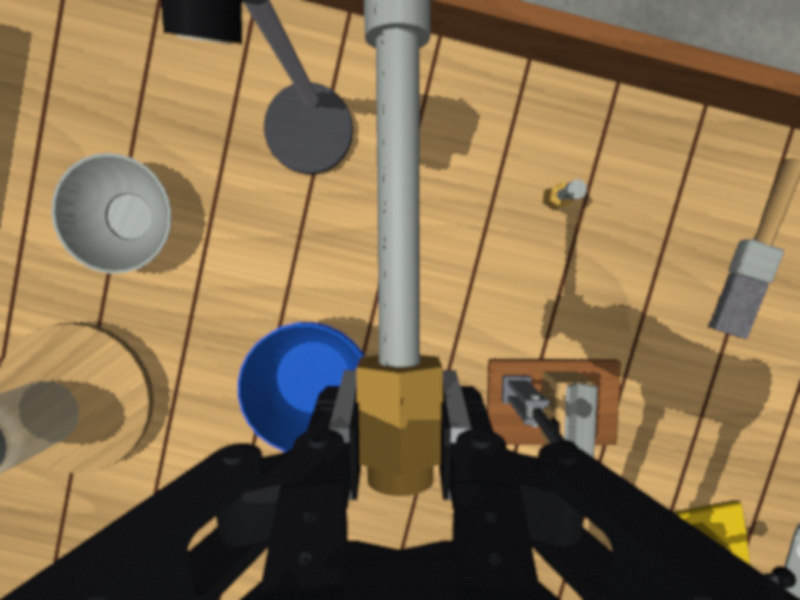

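The nozzle sits straight in the jaws (hexagon (400,400), collar (397,20)). Camera foot disc is centred at (308,128), and the lens rim runs (164,33)–(240,43). Pitching 20° up (needed anyway) will bring the head into view.

```bash
python3 -m pendant '{"translation":[[0,0,-20],[0,0,-20],[0,0,0],[0,0,0],[0,0,0]],"rot":[[6.7,0,0],[6.7,0,0],[6.6,0,0],[0,0,0],[0,0,0]],"claw":[10,10,10,10,10]}'
python3 - <<'E'
from h import *
import pickle
p,c=pickle.load(open('w3.pkl','rb')); print('foot',ray(c,(308*.7,128*.7),14,p))
p=pose();c=r.capture('wrist');print(p[0],r.get_obs()['width'])
pickle.dump((p,c),open('w4.pkl','wb'))
cv2.imwrite('pics/w4.png',cv2.resize(c['image'][0:210,0:280],(800,600),interpolation=cv2.INTER_CUBIC))
E
```

```text
time_s: 12.45
tool_pos: [554.8, 65.6, 372.6]
orientation: [-1.009, -0.003, -1.333]
ft_force: [1.2, -0.7, -0.5]
width: 0.266
foot [744.01422376 212.85881121  14.        ]
[554.84237488  65.6045218  372.57197507] 0.2654159502554392
```

View pics/w4.png

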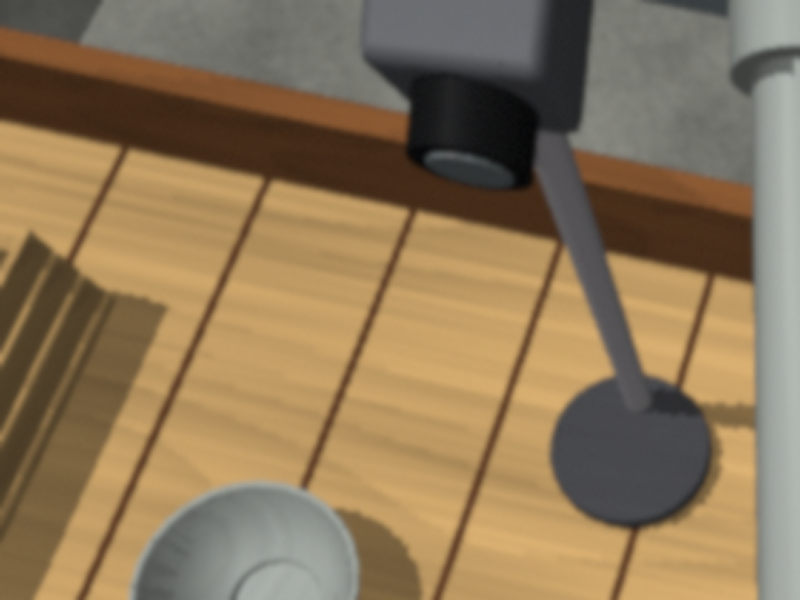

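```bash
python3 - <<'E'
from h import *
import pickle
from scipy.optimize import least_squares
p4,c4=pickle.load(open('w4.pkl','rb')); p3,c3=pickle.load(open('w3.pkl','rb'))
W=lambda u,v:(u/2.857-.3,v/2.857-.3); th=np.radians(20)
def fr(p):
    ax=np.array([np.cos(th)*np.cos(p[2]),np.cos(th)*np.sin(p[2]),np.sin(th)]); y=np.array([-np.sin(p[2]),np.cos(p[2]),0]); return np.array([ax,y,np.cross(ax,y)])
O=lambda p:np.array([p[0]-25*np.cos(p[2]),p[1]-25*np.sin(p[2]),280])
def fun(p,full=0):
    f=np.array([p[0],p[1],14]); B=fr(p); o=O(p); po=f+p[3]*np.array([np.cos(p[2]),np.sin(p[2]),0])
    a=np.linspace(0,2*np.pi,73); rim=o+19*(np.cos(a)[:,None]*B[1]+np.sin(a)[:,None]*B[2])
    q=proj(c4,rim,p4)
    l,rr=q[q[:,0].argmin()],q[q[:,0].argmax()]
    if full: print((q*2.857)[::9].round(0).tolist())
    e=[proj(c4,f,p4)[0]-W(631,451),proj(c3,f,p3)[0]-np.array([308,128])*.7,proj(c4,o,p4)[0]-W(470,168),
       proj(c4,po,p4)[0]-W(637,403),[l[0]-W(408,0)[0],rr[0]-W(531,0)[0]],[.5*(l[1]-W(0,150)[1]),.5*(rr[1]-W(0,184)[1])]]
    return np.concatenate(e)
for y0 in(.1,.2):
    o=least_squares(fun,[744,212.5,y0,20]); print(o.x,fun(o.x).round(1),np.sqrt(np.diag(np.linalg.inv(o.jac.T@o.jac))))
fun(o.x,1); print('lens',O(o.x))
# glass ray directly at z=280
print(ray(c4,W(470,168),280,p4))
E
```

```text
[7.44933774e+02 2.13566238e+02 8.40455894e-02 2.74255405e+01] [-0.3 -1.9 -0.3 -0.7  0.2  1.   0.7  0.2 -0.9  0.7  0.7  0.3] [0.67008159 0.67224635 0.02818754 1.96702221]
[7.44933775e+02 2.13566236e+02 8.40454484e-02 2.74255364e+01] [-0.3 -1.9 -0.3 -0.7  0.2  1.   0.7  0.2 -0.9  0.7  0.7  0.3] [0.67008159 0.67224638 0.02818754 1.96702235]
[[411.0, 162.0], [408.0, 148.0], [444.0, 147.0], [496.0, 160.0], [529.0, 178.0], [526.0, 190.0], [492.0, 190.0], [446.0, 179.0], [411.0, 162.0]]
lens [720.0220187  211.46757266 280.        ]
[720.98813997 211.98953005 280.        ]
```

```bash
python3 - <<'E'
from h import *
import pickle
p3,c3=pickle.load(open('w3.pkl','rb'))
# nozzle frame at grasp
Tg=np.array([456.34,-144.45,55.48]); Mg=R.from_euler('xyz',[-1.357,-.002,-1.33]).as_matrix()
N=down(.24) # x_tool.. build nozzle axes
ax=np.array([np.cos(.24),np.sin(.24),0]); B=np.c_[ax,[-ax[1],ax[0],0],[0,0,1]]
hc=Mg.T@(np.array([454.5,-145.3,75])-Tg); Bt=Mg.T@B; print('hex in tool',hc.round(1),'axis',Bt[:,0].round(3))
L=[[s*14,13.86*np.cos(a),13.86*np.sin(a)] for s in(1,-1) for a in np.radians([30,90,150])]
P=hc+np.array(L)@Bt.T; print((proj(c3,p3[0]+P@p3[1].T,p3)/.7).round(0).tolist())
E
```

```text
hex in tool [  0.4 -19.5   2.2] axis [0.001 0.212 0.977]
[[358.0, 374.0], [401.0, 380.0], [444.0, 374.0], [359.0, 470.0], [401.0, 482.0], [443.0, 470.0]]
```

```bash
python3 - <<'E'
from h import *
import pickle
p3,c3=pickle.load(open('w3.pkl','rb'))
p,c=pickle.load(open('w4.pkl','rb'))
a=cv2.resize(c3['image'][230:360,230:330],None,fx=4.5,fy=4.5,interpolation=cv2.INTER_CUBIC)
b=cv2.resize(c3['image'][0:130,230:305],None,fx=4.5,fy=4.5,interpolation=cv2.INTER_CUBIC)
cv2.imwrite('pics/w5.png',np.hstack([a,b]))
E
```

View pics/w5.png

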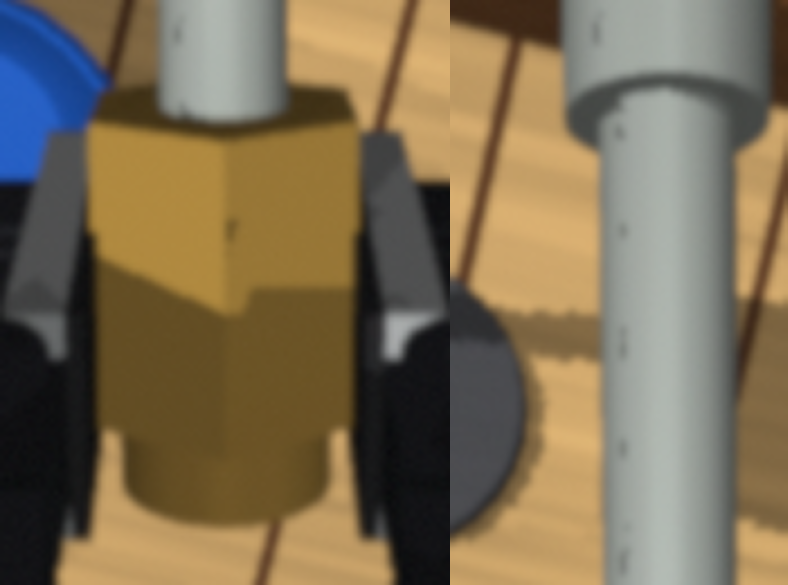

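The hexagon sits ~2 mm further forward in the jaws than planned; the axis is straight. One more tilt to see the head's whole top and settle its yaw.

```bash
python3 -m pendant '{"translation":[[0,0,-30],[0,-20,-20],[0,0,0],[0,0,0],[0,0,0]],"rot":[[6,0,0],[6,0,0],[0,0,0],[0,0,0],[0,0,0]],"claw":[10,10,10,10,10]}'
python3 - <<'E'
from h import *
import pickle
p=pose();c=r.capture('wrist');print(p[0],r.get_obs()['width'])
pickle.dump((p,c),open('w6.pkl','wb'))
cv2.imwrite('pics/w6.png',cv2.resize(c['image'][20:200,30:270],(800,600),interpolation=cv2.INTER_CUBIC))
E
```

```text
time_s: 13.0
tool_pos: [506.3, 53.3, 362.3]
orientation: [-0.796, -0.005, -1.331]
ft_force: [1.0, -0.3, 0.3]
width: 0.265
[506.28985628  53.26962069 362.28524705] 0.2691921905254099
```

View pics/w6.png

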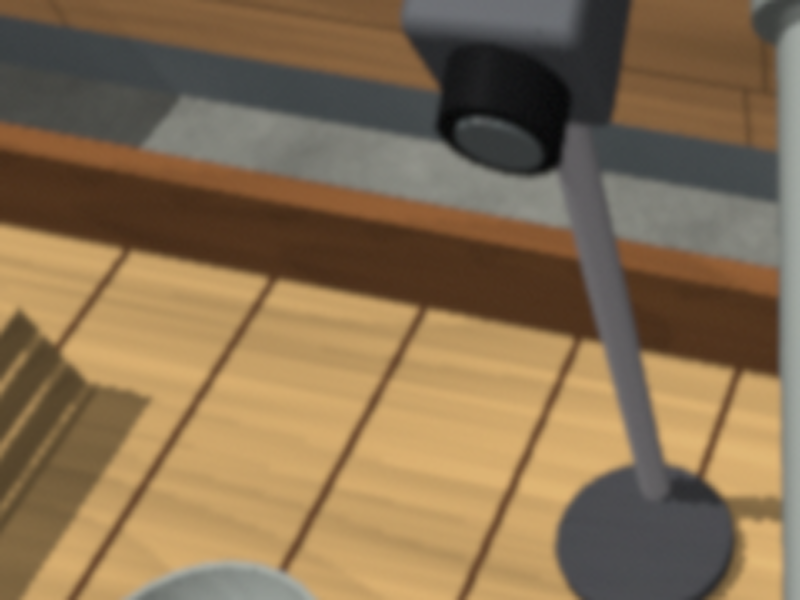

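```bash
python3 - <<'E'
from h import *
import pickle
from scipy.optimize import least_squares
p4,c4=pickle.load(open('w4.pkl','rb')); p6,c6=pickle.load(open('w6.pkl','rb'))
W4=lambda u,v:np.array((u/2.857-.3,v/2.857-.3)); W6=lambda u,v:np.array((30+u/3.333-.35,20+v/3.333-.35)); th=np.radians(20)
def fun(p):
    ax=np.array([np.cos(th)*np.cos(p[2]),np.cos(th)*np.sin(p[2]),np.sin(th)]); y=np.array([-np.sin(p[2]),np.cos(p[2]),0]); B=np.array([ax,y,np.cross(ax,y)])
    o=np.array([p[0]-25*np.cos(p[2]),p[1]-25*np.sin(p[2]),280]); f=np.array([p[0],p[1],14]); po=f+p[3]*np.array([np.cos(p[2]),np.sin(p[2]),0])
    e=[]
    a=np.linspace(0,2*np.pi,73); rim=o+19*(np.cos(a)[:,None]*B[1]+np.sin(a)[:,None]*B[2]); 
    for c,P,W,pts in((c4,p4,W4,[(631,451),(470,168),(637,403),(365,52),(545,98),(408,531)]),(c6,p6,W6,[(646,540),(500,143),(655,493),(405,22),(578,55),(438,566)])):
        m=np.vstack([f,o,po,o+np.array([p[4],28,23])@B,o+np.array([p[4],-28,23])@B])
        e.append((proj(c,m,P)-[W(*q) for q in pts[:5]]).ravel())
        q=proj(c,rim,P)[:,0]; e.append([q.min()-W(pts[5][0],0)[0]])
    return np.concatenate(e)
o=least_squares(fun,[744,212,.1,20,20],loss='soft_l1'); print(o.x.round(3),fun(o.x).round(1),np.sqrt(np.diag(np.linalg.inv(o.jac.T@o.jac))).round(3))
y=o.x[2]; 
for yaw in (y,.1):
    lens=np.array([o.x[0]-25*np.cos(yaw),o.x[1]-25*np.sin(yaw),280]); print('lens',lens,)
    ax=np.array([np.cos(th)*np.cos(yaw),np.cos(th)*np.sin(yaw),np.sin(th)])
    M=down(yaw,np.radians(20+12.2)); hx=lens-176*ax; T=hx-M@[.4,-19.2,4.1]
    print('hex',hx,'TCP',T); p,A=pose(); 
    print('rot',np.degrees(R.from_matrix(A.T@M).as_rotvec()).round(2),'shift in final axes',(M.T@(T-p)).round(1))
E
```

```text
[ 7.4553e+02  2.1099e+02 -1.3000e-02  2.7139e+01  1.9323e+01] [ 1.2 -1.9  0.6  0.6  3.7  0.6 -2.   0.1 -0.4 -1.9 -0.3  1.  -1.6  0.1
  0.6  3.1  0.1 -1.7  0.4  0.3  0.2 -0.1] [0.965 0.772 0.027 1.986 0.933]
lens [720.53179086 211.31301752 280.        ]
hex [555.15965328 213.44666366 219.80445477] TCP [561.92608347 213.75939586 201.37275325]
rot [-12.13  11.59  -8.82] shift in final axes [-160.9  164.5  -40.2]
lens [720.65460619 208.49465671 280.        ]
hex [556.09494556 191.98361712 219.80445477] TCP [562.78306371 193.05667563 201.37275325]
rot [-12.16   6.51  -4.81] shift in final axes [-133.2  173.3  -26.2]
```

Foot-based position is consistent (lens ≈ (720.5, 210, 280)), but the yaw estimates disagree (−0.01 to 0.12). I'll take one clean look straight down on the head, staying high and beside it.

```bash
python3 - <<'E'
from h import *
M=down(.1,np.radians(17.8)); T=np.array([735,115,540])-M@[0,-143.4,77]
print('TCP',T); p,A=pose()
print('rot',np.degrees(R.from_matrix(A.T@M).as_rotvec()).round(2),'shift in final axes',(M.T@(T-p)).round(1))
E
```

```text
TCP [705.67000699 112.05718477 379.9261066 ]
rot [-26.54   7.11  -3.98] shift in final axes [-38.3  45.4 200. ]
```

```bash
python3 -m pendant '{"translation":[[0,0,0],[0,0,0],[0,0,0],[0,0,0],[-6,8,33],[-6,8,33],[-6,8,33],[-6,7,33],[-6,7,33],[-6,7,33]],"rot":[[-6.6,1.8,-1],[-6.6,1.8,-1],[-6.6,1.8,-1],[-6.6,1.8,-1],[0,0,0],[0,0,0],[0,0,0],[0,0,0],[0,0,0],[0,0,0]],"claw":[10,10,10,10,10,10,10,10,10,10]}'
python3 -m pendant '{"translation":[[0,0,0],[0,0,0],[0,0,0]],"rot":[[0,0,0],[0,0,0],[0,0,0]],"claw":[10,10,10]}'
python3 - <<'E'
from h import *
import pickle
p=pose();c=r.capture('wrist');print(p[0],r.get_obs()['width'])
pickle.dump((p,c),open('w7.pkl','wb'))
u=proj(c,[[720,210,280],[765,213,300]],p); print(u)
x0,y0=np.clip((u.mean(0)-[80,60]).astype(int),0,[400,300]); print(x0,y0)
cv2.imwrite('pics/w7.png',cv2.resize(c['image'][y0:y0+120,x0:x0+160],(800,600),interpolation=cv2.INTER_CUBIC))
E
```

```text
time_s: 14.05
tool_pos: [704.6, 112.4, 378.3]
orientation: [-1.253, 0.003, -1.469]
ft_force: [0.4, -0.6, -0.4]
width: 0.265
time_s: 14.35
tool_pos: [701.0, 111.0, 377.8]
orientation: [-1.255, 0.003, -1.469]
ft_force: [-0.1, 0.3, -1.2]
width: 0.268
[701.04308835 110.99751045 377.82006163] 0.26435328573409395
[[155.54425255 212.83498216]
 [147.3180689  150.01106382]]
71 121
```

View pics/w7.png

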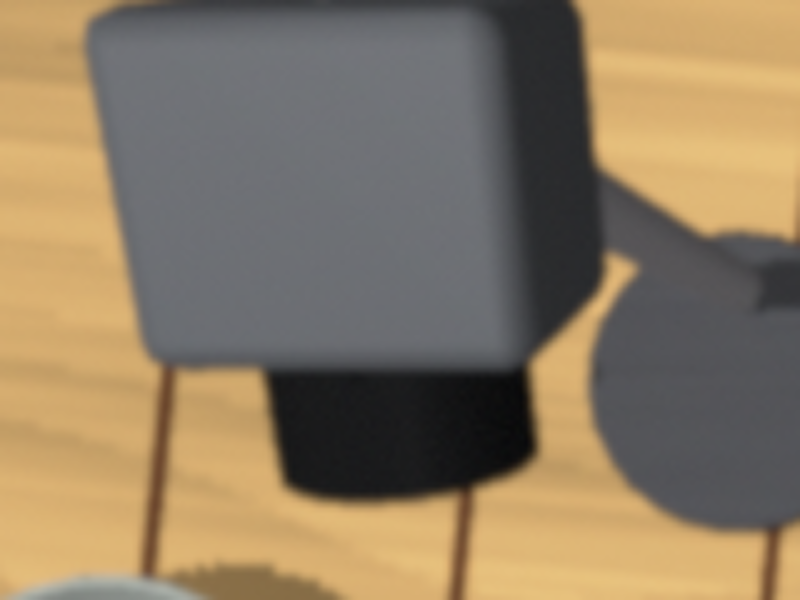

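The head is clear: top-face corners (88,18), (492,6), (146,364), (525,370); rim side extremes 285/537, lowest ≈(380,500); foot centre ≈(741,381).

```bash
cat > fit.py <<'E'
from h import *
import pickle
from scipy.optimize import least_squares
p7,c7=pickle.load(open('w7.pkl','rb')); p4,c4=pickle.load(open('w4.pkl','rb'))
W=lambda u,v:np.array((71+u/5-.4,121+v/5-.4)); th=np.radians(20)
def geo(p):
    ax=np.array([np.cos(th)*np.cos(p[2]),np.cos(th)*np.sin(p[2]),np.sin(th)]); y=np.array([-np.sin(p[2]),np.cos(p[2]),0]); B=np.array([ax,y,np.cross(ax,y)])
    return B,np.array([p[0]-25*np.cos(p[2]),p[1]-25*np.sin(p[2]),280])
def fun(p):
    B,o=geo(p); f=[p[0],p[1],14]; b=p[3]
    m=np.vstack([f]+[o+np.array(l)@B for l in([b+50,28,23],[b+50,-28,23],[b,28,23],[b,-28,23])])
    e=(proj(c7,m,p7)-[W(741,381),W(88,18),W(494,6),W(146,364),W(527,370)]).ravel()
    a=np.linspace(0,2*np.pi,181); rim=proj(c7,o+19*(np.cos(a)[:,None]*B[1]+np.sin(a)[:,None]*B[2]),p7)
    g=proj(c4,o,p4)[0]-np.array((470/2.857-.3,168/2.857-.3))
    return np.r_[e,rim[:,0].min()-W(283,0)[0],rim[:,0].max()-W(538,0)[0],rim[:,1].max()-W(0,501)[1],g]
o=least_squares(fun,[744,212,.1,20])
if __name__=='__main__':
    print(o.x.round(3),fun(o.x).round(1),np.sqrt(np.diag(np.linalg.inv(o.jac.T@o.jac))).round(3)); print('lens',geo(o.x)[1])
    yaw=o.x[2]; B,lens=geo(o.x); M=down(yaw,np.radians(32.2)); hx=lens-176*B[0]; T=hx-M@[.4,-19.2,4.1]
    T2=T-120*B[0]; p,A=pose()
    print('TCP',T,'standoff',T2); print('rot',np.degrees(R.from_matrix(A.T@M).as_rotvec()).round(2)); print('shift present axes to standoff',(A.T@(T2-p)).round(1)); print('in final axes: to T',(M.T@(T-p)).round(1),'axis',(M.T@B[0]).round(3))
E
python3 fit.py
```

```text
[7.45932e+02 2.13757e+02 8.80000e-02 1.94800e+01] [-0.5 -0.6 -3.8 -3.2  2.2  0.2 -1.8  2.2  2.7  2.  -0.2  0.9 -0.6  0.5
  0.1] [0.541 0.29  0.008 0.639]
lens [721.02853834 211.55829801 280.        ]
TCP [562.98401275 198.00532362 201.37275325] standoff [450.65789513 188.08749676 160.33033605]
rot [14.1  0.6 -0.5]
shift present axes to standoff [-101.4  132.6 -296.8]
in final axes: to T [ -99.    80.6 -203.8] axis [0.    0.211 0.977]
```

Yaw 0.088 ± 0.01, lens (721.0, 211.6, 280). Back off, go to the standoff 60 mm short, then check before the last straight approach.

```bash
python3 -m pendant '{"translation":[[0,0,-25],[0,0,-38],[0,0,-38],[0,0,-38],[0,0,-38],[0,0,-38],[0,0,-22],[-25,0,0],[-25,20,0],[-25,35,0]],"rot":[[0,0,0],[0,0,0],[0,0,0],[0,0,0],[0,0,0],[0,0,0],[0,0,0],[0,0,0],[0,0,0],[0,0,0]],"claw":[10,10,10,10,10,10,10,10,10,10]}'
python3 -m pendant '{"translation":[[-26,36,0],[0,40,0],[0,0,0],[0,0,0],[0,0,0],[0,0,0]],"rot":[[0,0,0],[0,0,0],[7,0.3,-0.2],[7.1,0.3,-0.3],[0,0,0],[0,0,0]],"claw":[10,10,10,10,10,10]}'
python3 fit.py | tail -4
```

```text
time_s: 15.4
tool_pos: [487.1, 165.3, 256.1]
orientation: [-1.245, 0.005, -1.471]
ft_force: [0.8, 0.4, 0.3]
width: 0.27
time_s: 16.0
tool_pos: [506.7, 193.0, 181.3]
orientation: [-1.009, 0.0, -1.483]
ft_force: [0.6, 1.5, -0.1]
width: 0.267
TCP [562.98401275 198.00532362 201.37275325] standoff [450.65789513 188.08749676 160.33033605]
rot [-0.01 -0.   -0.01]
shift present axes to standoff [  0.  -12.3 -58.8]
in final axes: to T [ 0.  13.1 58.5] axis [0.    0.211 0.977]
```

```bash
python3 -m pendant '{"translation":[[0,3,12],[0,3,14],[0,3,14],[0,2,10],[0,2,8.5],[0,0,0],[0,0,0],[0,0,0]],"rot":[[0,0,0],[0,0,0],[0,0,0],[0,0,0],[0,0,0],[0,0,0],[0,0,0],[0,0,0]],"claw":[10,10,10,10,10,10,10,10]}'
python3 - <<'E'
from fit import *
p=pose(); print(p[0], r.get_obs()['width'],r.get_obs()['ft_force'])
c=r.capture('wrist'); p3,c3=pickle.load(open('w3.pkl','rb'))
g=lambda i:cv2.cvtColor(i,cv2.COLOR_BGR2GRAY)
for y0,y1,x0,x1,n in((10,45,258,300,'collar'),(248,290,248,312,'hex')):
    t=g(c3['image'])[y0:y1,x0:x1]; s=g(c['image'])[max(0,y0-10):y1+15,x0-10:x1+10]
    m=cv2.minMaxLoc(cv2.matchTemplate(s,t,cv2.TM_CCOEFF_NORMED)); print(n,m[1],np.array(m[3])-[10,min(10,y0)])
B,lens=geo(o.x); tip=p[0]+p[1]@(np.array([.4,-19.2,4.1])+116*np.array([0.001,.212,.977])); ax=p[1]@[0.001,.212,.977]
d=lens-tip; print('tip',tip,'dist',np.linalg.norm(d),'angle deg',np.degrees(np.arccos(ax@B[0]/np.linalg.norm(ax))),'lateral',np.linalg.norm(d-(d@B[0])*B[0]))
# rendering check: project tip and lens to top/scene
for n in('top','scene'):
    k=r.capture(n); cv2.imwrite(f'pics/end_{n}.png',k['image']); print(n,proj(k,[tip,lens],None).round(1).tolist())
E
```

```text
time_s: 16.8
tool_pos: [562.3, 197.8, 199.6]
orientation: [-1.011, -0.0, -1.483]
ft_force: [-0.4, 0.3, -1.1]
width: 0.269
[562.30088855 197.7598611  199.57769066] 0.26910625398901356 [-0.3843676   0.33688036 -1.09874249]
collar 0.8418465256690979 [0 1]
hex 0.8920658826828003 [0 1]
tip [664.29705023 206.19819974 257.41532534] dist 61.29649195124818 angle deg 0.165543681869073 lateral 1.7682067940139055
top [[190.0, 159.3], [186.7, 134.8]]
scene [[353.2, 219.1], [352.9, 224.9]]
```

```bash
python3 -m pendant '{"translation":[[0,-1.4,1],[0,0,0],[0,0,0],[0,0,0],[0,0,0]],"rot":[[0,0,0],[0,0,0],[0,0,0],[0,0,0],[0,0,0]],"claw":[10,10,10,10,10]}'
python3 - <<'E'
from fit import *
p=pose(); B,lens=geo(o.x); v=np.array([.001,.212,.977]); tip=p[0]+p[1]@(np.array([.4,-19.2,4.1])+116*v); d=lens-tip
s=r.get_obs(); print(np.linalg.norm(d),np.linalg.norm(d-(d@B[0])*B[0]),abs(s['joint_velocities']).max(),s['width'],s['ft_force'])
print(r.hand_in())
E
```

```text
time_s: 17.45
tool_pos: [563.3, 197.9, 202.0]
orientation: [-1.009, 0.0, -1.483]
ft_force: [0.6, 0.5, -1.5]
width: 0.27
59.56283797255898 0.4927518179543938 0.0008078381848167244 0.27005325009618575 [ 0.58276062  0.46645399 -1.54356032]
the job is handed in; nothing more can be done
None
```

I swung the lever up and back to about its stop and released it, then gripped the long nozzle by its hexagon, lifted it out of the V and held it up to the inspection camera. I handed the job in at 17.5 s, still holding the nozzle.

**Last checks:**
- **Position:** the tip is computed at 59.6 mm from the glass and about 0.5 mm off the lens axis. The axis angle was about 0.2° at the check just before the last 2 mm nudge.
- **Steadiness:** the arm was still, the grip width was unchanged, and the wrist force was about 1.7 N.
- **Nozzle in the jaws:** compared with an earlier wrist picture, it had not slipped by more than about a pixel.

**Uncertain or not checked:**
- **Camera yaw:** my early estimates of the camera head's yaw disagreed, from -0.01 to 0.12 rad. I used 0.088 rad from a close look straight down. That fit still left errors of up to 3.8 pixels at the box corners.
- **Final view:** I had used up the picture limit, so I did not view the final pose, and the figures above are computed from the arm's pose and my measurements. I last saw the lever up in the pictures of the carry, and did not check the other items on the bench again at the end.

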